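Square up a bundle of three boards in the strapping jig

ROBOT

A 6-joint arm with a two-finger parallel gripper is mounted at the origin on the work surface. World frame = base frame: x ahead of the robot, y to its left, z up, the work surface at z = 0. Lengths are in mm, angles in degrees, forces in N, time in s.
With the tool pointing down it reaches from about 350 to 850 mm from the base axis. Payload 8.1 kg.
Tool frame: the origin (TCP) lies between the finger pads; the fingertips stand 17 mm ahead of it and the grasp point (between the pads) lies 2 mm behind it; z points along the fingers, y is the line along which they close (so a half turn about z gives the same grasp; the last joint's range is limited). The gripper opens to 85 mm and grips with 20 to 120 N. Pads are 22 mm wide; open, the fingers measure 114 mm over their backs; the gripper's body (76 mm by 85 mm) begins 54 mm behind the grasp point. The pads swing forward as they close: fully open they stand 13 mm farther back than shut.
Start: joints at [62.086, 7.471, 85.268, -0, 87.261, -4.893], TCP at [234.625, 552.229, 248.292] pointing down, gripper open.
Joint ranges: [-169.43, 169.43], [-51.17, 129.36], [1.28, 143.12], [-76.62, 256.62], [0, 156.53], [-152.29, 152.29]. Speed limits (degrees/s): [136.94, 136.94, 159.86, 180, 180, 180].

INTERFACE

Orientations are given as [roll, pitch, yaw] about the fixed x, y, z axes, in that order (R = Rz(yaw) Ry(pitch) Rx(roll)).
In Python, from bench import sense, snapshot, hand_in, trace, place_of gives the robot as it stands.
- The arm moves only by the shell command python3 -m handwheel 'ROWS' [FORCE]. ROWS is JSON, a list of rows, each a list of 7 numbers: the opening, from -1 (shut) to 1 (fully open), then the shift along the tool's x, y, z in cm, then the turn, a rotation vector about the tool's x, y, z in rad. A call has 1 to 12 rows; each row shifts and turns the commanded pose from where the row before left it, along the tool's axes as they then stand; what a row does not reach is not made up. A row lasts 1/12 s, in which the tool goes at most 41.7 mm and 7.16 degrees, less where a joint would pass 70% of its speed; a pose out of reach is approached as far as the arm can. A call with a gripper value outside its range is refused whole. The fingers move at their own pace and stop on an object; FORCE is the grip in N (left out, the last holds). Time passes only in rows, so rows that do not move let the fingers close. It gives the time, the measured TCP pose, the force, the opening and the grip force at its end, in the units of the state.
- sense(): the state, without advancing time (a new reading comes with each control period).
- snapshot(name): name is "side" or "top" or "wrist"; returns a dict with "image" (480x640x3 uint8, red, green, blue), "intrinsics" (3x3 intrinsics, pixels), "R" (3x3) and "t" (3): a world point X has camera coordinates R X + t. Camera axes: x right, y down, z forward; pixel columns grow to the right and rows downward; lengths in mm; the calibration is good to about 2 mm. A picture is of the moment at which its call begins. There is no depth.
- hand_in(): hands the job in; it is judged then, once.
Trained networks look in a picture, given as the dict that the camera call returned (one of the last four; its "shot" number tells which), for a name from the list of things; names that differ only in an ending like _2 or _b are one class to them, and where a whole thing is asked for, a point or a joint stands for the part that bears it (a point fixed in the world has none). Each returns a list of dicts, best first, with "conf" (0 to 1); they miss things now and then, are a little off and sometimes report something else, mostly with a low value. They report only what shows in the picture. A call takes as long as a camera call. They do not tell look-alikes from the thing itself.
- trace(picture, query): "pixels" (480x640 bool, what is visible of it).
- place_of(picture, query): "location" ([x, y, z] in mm, in world coordinates, good to about 4 mm: a listed point, or the origin of a listed thing).
The state is a dict: "time": time; "joint_pos": joint angles; "qd": joint speeds; "joint_efforts": joint torques, N m; "tool_pos": TCP position; "tcp_rot": TCP orientation; "ft_force": force on the tool from outside, world axes, zero at the start; "wrist_torque": the same for the moment, N m; "finger_gap": finger opening in mm; "grip_force": force on a finger pad.
Only numpy, scipy, OpenCV 4.12 (cv2) and the standard library are available. Lean on these libraries where they do the work, as an engineer would, in place of code of your own. Each camera call takes 0.05 s, during which the arm holds its last target. There are 200 camera calls.

TASK

Make up the bundle for strapping: square the brown board that lies askew on the jig's grey bed into the corner, flush against both the long fence and the end stop, then stack the plywood board on it and the blue board on top, each one let go flush against both fences before the next is added. Then swing the yellow hold-down bar fully round over the stack to its stop, let go, and leave the other things on the bench where they are.

Things in the scene. Friction and masses are not known exactly. Their poses are not given: they have to be found in the camera images.
- jig_corner (a point): inner corner of the fixed bundling jig's two fences, at the top of its grey bed, 12 mm above the bench; z up. The stack's corner belongs here: the finished stack fills x 0 to 180, y 0 to 60 mm of this frame. The bed (250 x 130 x 12 mm) reaches from x -40 to 210 and y -30 to 100 mm; its +x and +y sides are open.
- jig_fence (a point): middle of the long fence's face (plane y = 0 of the jig_corner frame), 25 mm above the bed, between its two aluminium blocks: 12 mm thick, 50 mm high above the bed, at x 0 to 40 and 140 to 180 mm of the jig_corner frame; the 100 mm gap between them has room for a finger. Axes as jig_corner.
- jig_stop (a point): middle of the end stop's face (plane x = 0 of the jig_corner frame), 25 mm above the bed: one aluminium block 12 mm thick, 50 mm high, at y 5 to 55 mm. Axes as jig_corner.
- board_brown_center (a point): dark brown board, 180 x 60 x 18 mm, about 0.13 kg; this point is its centre (half-way up, 9 mm above its underside); its x axis runs along the 180 mm length, y along the 60 mm width, z up. Which end is which does not matter. It starts on the jig's bed, askew and away from both fences.
- board_ply_center (a point): pale plywood board, 180 x 60 x 18 mm, about 0.13 kg; this point is its centre (half-way up, 9 mm above its underside); its x axis runs along the 180 mm length, y along the 60 mm width, z up. Which end is which does not matter. It starts flat on the bench.
- board_blue_center (a point): blue painted board, 180 x 60 x 18 mm, about 0.13 kg; this point is its centre (half-way up, 9 mm above its underside); its x axis runs along the 180 mm length, y along the 60 mm width, z up. Which end is which does not matter. It starts flat on the bench.
- board_brown: the brown board; origin at the centre of its underside
- board_ply: the plywood board; origin at the centre of its underside
- board_blue: the blue board; origin at the centre of its underside
- holddown (a joint): angle of the yellow hold-down bar about its upright pivot (rad): 0 points to -y of the jig_corner frame (swung out past the long fence), 1.571 is its stop, lying along +x over the middle of the stack. It starts between -0.3 and 0.25, turns anticlockwise seen from above to close, is light and stays where it is left.
- holddown_pivot (a point): the bar's pivot, at the height of the bar's underside (58 mm above the bed, 4 mm above a finished stack), at x -27, y 30 mm of the jig_corner frame; the bar is 24 mm wide and 10 mm thick and reaches 126 mm from here
- holddown_knob (a point): middle of the upright round red knob on the bar, 22 mm in diameter, 42 mm high, 115 mm from the pivot; its foot (the bar's upper face) is 21 mm below this point, its top 21 mm above
- tape_roll: roll of tape lying flat, 104 mm in diameter, 48 mm high; origin under its centre; leave alone
- tin: white tin, 70 mm in diameter, 60 mm high; origin under its centre; leave alone
- knife: red utility knife, 140 x 22 x 14 mm, along its x; origin under its centre; leave alone
- offcut: short brown wood offcut, 100 x 60 x 18 mm, not part of the bundle; origin under its centre; leave alone
- scanner: black hand scanner lying flat, about 145 x 50 x 30 mm, head at +x; origin under its head; leave alone
- jar: white jar, 70 mm in diameter, 110 mm high; origin under its centre; leave alone
- marker: green marker pen, 130 x 18 x 16 mm, along its x; origin under its centre; leave alone
Mind the look-alikes: they are no part of the job. Leave any turquoise look-alike of the board_ply alone.

How it is judged:
By the outcome, as a careful person would: the job done as asked, in the order asked, and still so for the second after the job is handed in, with the robot touching nothing.
It also fails if it takes over 72 s, if anything falls off the work surface, if the arm or the gripper's body presses on something with over 40 N, if the wrist force passes 120 N, or if a joint passes its speed limit or range.

## Working session

There is one attempt and no reset: what is moved stays moved. The work goes in short steps, Python scripts to look and compute and a shell command to move; the robot and the scene stay as the last step left them, time stands still between calls to the robot, and variables do not carry over. Pictures are saved under pics/ and viewed, at most 10 in all, crops included, and the job is handed in when it is done.

```bash
ls; mkdir -p pics; cat > h.py <<'E'
import numpy as np, cv2
from bench import *
def save(p,n): cv2.imwrite('pics/'+n+'.png',p['image'][:,:,::-1])
def ray(p,uv,z):
    K,R,t=[np.array(p[k],float) for k in('intrinsics','R','t')]
    c=-R.T@t; d=R.T@np.linalg.inv(K)@np.array([uv[0],uv[1],1.]); return c+d*(z-c[2])/d[2]
def proj(p,X):
    K,R,t=[np.array(p[k],float) for k in('intrinsics','R','t')]
    q=K@(R@np.array(X,float)+t); return q[:2]/q[2]
def rect(p,m,z):
    c=max(cv2.findContours(m.astype(np.uint8),cv2.RETR_EXTERNAL,cv2.CHAIN_APPROX_NONE)[0],key=cv2.contourArea)
    w=np.array([ray(p,q[0],z)[:2] for q in c],np.float32)
    r=cv2.minAreaRect(w); (x,y),(a,b),g=r
    if a<b: a,b,g=b,a,g+90
    return np.round([x,y,a,b,(g+90)%180-90],1)
E
python3 - <<'E'
from h import *
s=sense(); print(s)
for n in('top','side'):
    p=snapshot(n); save(p,n+'0')
    K,R,t=[np.array(p[k],float) for k in('intrinsics','R','t')]; print(n,-R.T@t)
    for q in('jig_corner','jig_fence','jig_stop','board_brown_center','board_ply_center','board_blue_center','holddown_pivot','holddown_knob','holddown'):
        try:
            print(q,[(np.round(d['location'],0).tolist(),round(d['conf'],2)) for d in place_of(p,q)][:3])
        except Exception as e: print(q,e)
E
```

```text
pics
{'time': 0.0, 'joint_pos': array([ 6.20857052e+01,  7.51364815e+00,  8.53306084e+01, -8.05878570e-04,
        8.72612753e+01, -4.89596944e+00]), 'qd': array([-0.06031132, -0.0197617 ,  0.05738273,  0.06267774,  0.01184361,
       -0.01188789]), 'joint_efforts': array([ 1.04543757e-03, -5.69375432e+01, -5.00574911e+01, -1.07740232e-04,
        1.40252011e-02,  4.24634050e-05]), 'tool_pos': array([234.38082185, 551.7575529 , 247.24688358]), 'tcp_rot': array([-1.79894785e+02, -8.20485295e-03,  1.56981706e+02]), 'ft_force': array([-0.27462722,  0.34328854,  0.45208139]), 'wrist_torque': array([-0.00112467, -0.01583185,  0.01199553]), 'grip_force': 0.0, 'finger_gap': 85.48395974781312}
top [ 474.65294281   -6.34555089 1563.55153965]
jig_corner [([441.0, -160.0, 12.0], 0.59)]
jig_fence [([534.0, -153.0, 37.0], 0.64)]
jig_stop [([443.0, -130.0, 35.0], 0.59)]
board_brown_center [([559.0, -103.0, 22.0], 0.64)]
board_ply_center [([519.0, 302.0, 11.0], 0.92), ([478.0, 473.0, 6.0], 0.88)]
board_blue_center [([560.0, 107.0, 5.0], 0.79)]
holddown_pivot [([420.0, -130.0, 72.0], 0.85)]
holddown
[... 356 characters left out ...]
7.0, -156.0, 42.0], 0.56)]
jig_stop [([443.0, -127.0, 35.0], 0.63)]
board_brown_center [([562.0, -102.0, 24.0], 0.86)]
board_ply_center [([516.0, 298.0, 10.0], 0.85), ([444.0, -128.0, 36.0], 0.55), ([538.0, -157.0, 39.0], 0.38)]
board_blue_center [([566.0, 106.0, 5.0], 0.67), ([774.0, -63.0, -2.0], 0.45), ([535.0, -156.0, 41.0], 0.3)]
holddown_pivot [([417.0, -131.0, 70.0], 0.87), ([774.0, -61.0, -1.0], 0.39)]
holddown_knob [([443.0, -245.0, 99.0], 0.66), ([536.0, -158.0, 38.0], 0.21)]
holddown it knows: board_blue, board_blue_center, board_brown, board_brown_center, board_ply, board_ply_center, holddown_knob, holddown_pivot, jar, jig_corner, jig_fence, jig_stop, knife, marker, offcut, scann
```

View pics/top0.png

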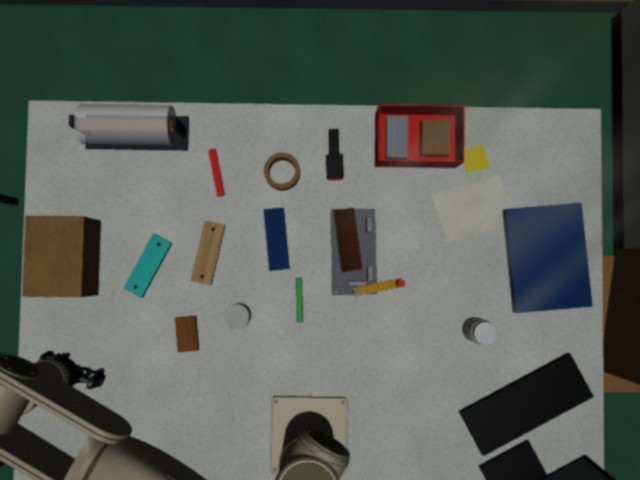

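View pics/side0.png

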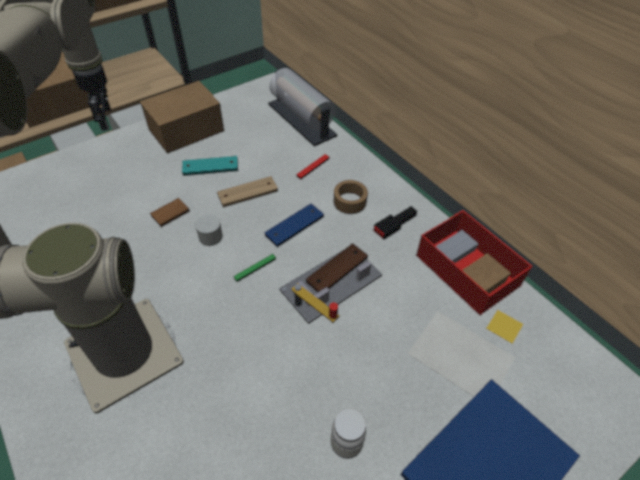

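```bash
python3 - <<'E'
from h import *
p=snapshot('top')
for q,z in(('board_brown',30),('board_ply',18),('board_blue',18)):
    for d in trace(p,q)[:2]:
        m=d['pixels']; print(q,round(d['conf'],2),m.sum(),rect(p,m,z),p['image'][m].mean(0).round())
for X in ([443,-160,12],[443,-160,62],[623,-160,62],[623,-160,12]): print(proj(p,X))
E
```

```text
board_brown 0.56 1301 [ 562.2 -103.   179.5   60.6    8.5] [46. 30. 22.]
board_ply 0.6 1376 [479.2 472.8 182.1  64.  -26.9] [ 39. 121. 116.]
board_ply 0.58 1337 [518.3 301.1 180.8  64.9 -10.7] [115.  95.  68.]
board_blue 0.7 1292 [563.5 102.7 181.4  60.8   6.7] [23. 41. 70.]
board_blue 0.57 819 [283.2 355.7 105.1  67.2   4. ] [85. 59. 38.]
[365.72462841 281.46968453]
[367.48717207 281.86191299]
[368.17632921 217.88077047]
[366.40106015 219.5439404 ]
```

The brown board lies on the jig (top view about 347,240), the blue one at (276,239) and the real ply at (208,252). The turquoise look-alike is at (148,265), and the bar points past the fence with its knob at (401,283). I'll move over the jig for a close wrist view.

```bash
python3 -m handwheel '[[1,0,0,-1,0,0,-0.11],[1,0,0,-1,0,0,-0.11],[1,0,0,-1,0,0,-0.11],[1,0,0,-1,0,0,-0.11],[1,0,0,-1,0,0,-0.11],[1,-1.25,-3.87,0,0,0,0],[1,-1.25,-3.87,0,0,0,0],[1,-1.25,-3.87,0,0,0,0],[1,-1.25,-3.87,0,0,0,0],[1,-1.25,-3.87,0,0,0,0],[1,-1.25,-3.87,0,0,0,0],[1,-1.25,-3.87,0,0,0,0]]'
python3 -m handwheel '[[1,-1.25,-3.87,0,0,0,0],[1,-1.25,-3.87,0,0,0,0],[1,-1.25,-3.87,0,0,0,0],[1,-1.25,-3.87,0,0,0,0],[1,-1.25,-3.87,0,0,0,0],[1,-1.25,-3.87,0,0,0,0],[1,-1.25,-3.87,0,0,0,0],[1,-1.25,-3.87,0,0,0,0],[1,-1.25,-3.87,0,0,0,0],[1,-1.25,-3.87,0,0,0,0],[1,-1.25,-3.87,0,0,0,0],[1,0,0,0,0,0,0]]'
cat >> h.py <<'E'
def go(x,y,z,yaw):
    s=sense(); p=s['tool_pos']; y0=s['tcp_rot'][2]
    a=np.radians(yaw); d=np.array([x,y,z])-p
    X=np.array([np.cos(a),np.sin(a)]);Y=np.array([np.sin(a),-np.cos(a)])
    t=-np.radians((yaw-y0+180)%360-180)
    return 'turn %.3f rad, then cm x %.2f y %.2f z %.2f'%(t,X@d[:2]/10,Y@d[:2]/10,-d[2]/10)
E
python3 - <<'E'
from h import *
p=snapshot('wrist'); save(p,'w1'); R,t=np.array(p['R']),np.array(p['t']); print(-R.T@t)
for q in('jig_corner','jig_fence','jig_stop','board_brown_center','holddown_pivot','holddown_knob'):
    print(q,[(np.round(d['location'],1).tolist(),round(d['conf'],2)) for d in place_of(p,q)][:2])
for d in trace(p,'board_brown')[:1]: print(rect(p,d['pixels'],30))
E
```

```text
time: 2.1
tool_pos: [361.5, 295.5, 298.5]
tcp_rot: [180.0, 0.0, -171.5]
ft_force: [1.6, -0.2, -0.1]
finger_gap: 85.6
grip_force: 0.0
time: 3.1
tool_pos: [561.4, -109.8, 296.9]
tcp_rot: [-179.9, -0.1, -171.8]
ft_force: [1.0, -0.4, 0.5]
finger_gap: 85.6
grip_force: 0.0
[ 488.07628154 -119.60813364  423.03594504]
jig_corner [([441.3, -163.0, 11.5], 0.89), ([443.0, -129.1, 35.5], 0.64)]
jig_fence [([535.5, -155.6, 35.8], 0.95)]
jig_stop [([443.6, -128.7, 36.6], 0.66)]
board_brown_center [([442.3, -129.3, 35.7], 0.29)]
holddown_pivot [([414.7, -128.6, 70.5], 0.75)]
holddown_knob [([438.0, -241.3, 100.4], 0.94), ([443.2, -159.1, 14.0], 0.7)]
[ 562.1 -103.2  179.1   61.6    8.6]
```

View pics/w1.png

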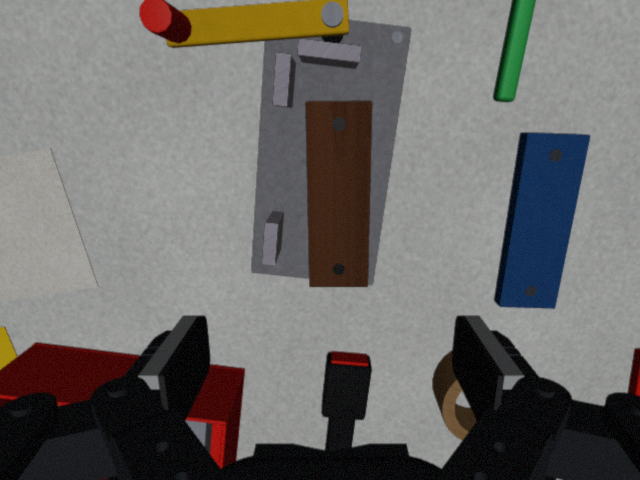

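The wrist view shows the whole jig. The bed corners are about (410,29), (373,283) and (252,271), the fence blocks are at (284,80) and (272,238), the stop at (330,53), the brown board at (338,195) and the knob at (162,18).

```bash
python3 - <<'E'
from h import *
from scipy.optimize import least_squares
p=snapshot('wrist')
px={(-40,100,0):(410.5,28),(210,100,0):(373.5,284),(210,-30,0):(251.5,271)}
def X(v,j): c,s=np.cos(v[2]),np.sin(v[2]); return [v[0]+c*j[0]-s*j[1],v[1]+s*j[0]+c*j[1],12+j[2]]
f=lambda v:np.concatenate([proj(p,X(v,j))-u for j,u in px.items()])
r=least_squares(f,[443,-160,0.02]); print(r.x[:2],np.degrees(r.x[2]),r.fun)
im=cv2.resize(p['image'],None,fx=1,fy=1)[:,:,::-1].copy()
for loop,col in (([(-40,-30,0),(210,-30,0),(210,100,0),(-40,100,0)],(0,255,0)),([(0,0,50),(40,0,50),(40,-12,50),(0,-12,50)],(0,255,255)),([(140,0,50),(180,0,50),(180,-12,50),(140,-12,50)],(0,255,255)),([(0,5,50),(0,55,50),(-12,55,50),(-12,5,50)],(255,0,255))):
    cv2.polylines(im,[np.array([proj(p,X(r.x,j))*16 for j in loop]).astype(int)],True,col,1,cv2.LINE_AA,4)
cv2.imwrite('pics/w2.png',cv2.resize(im[0:300,230:430],None,fx=2,fy=2))
print(go(561,-103,60,8.5-180))
E
```

```text
[ 445.03958179 -151.92391593] 2.3769408526236746 [ 0.67580962 -1.24721931 -0.55817792  0.54417667 -0.24915361  1.26040795]
turn 0.001 rad, then cm x -0.10 y -0.07 z 23.88
```

View pics/w2.png

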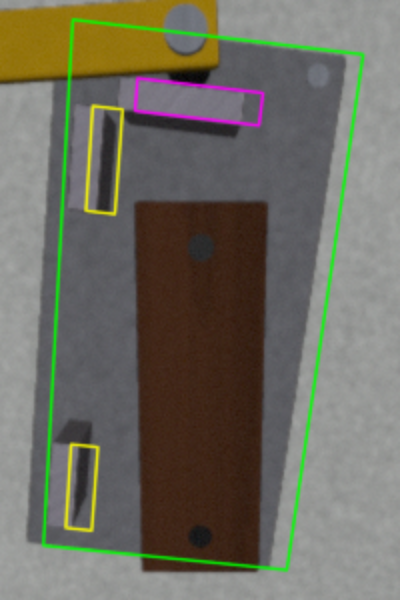

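My corner reading was about 8 px too far right; the overlay sits off the bed edge by that much. I'll refit with pixels read from the crop, including the fence tops.

```bash
python3 - <<'E'
from h import *
from scipy.optimize import least_squares
p=snapshot('wrist')
px={(-40,100,0):(402.5,28),(210,100,0):(364.5,284),(210,-30,0):(243.5,270.5),(0,0,50):(282.5,53),(40,0,50):(279,106.5),(140,0,50):(270,222.5),(180,0,50):(268,264.5),(0,5,50):(290,54),(0,55,50):(352,62)}
px={k:u for k,u in px.items() if k[2]==0}
def X(v,j): c,s=np.cos(v[2]),np.sin(v[2]); return [v[0]+c*j[0]-s*j[1],v[1]+s*j[0]+c*j[1],12+j[2]]
f=lambda v:np.concatenate([proj(p,X(v,j))-u for j,u in px.items()])
r=least_squares(f,[443,-160,0.02]); print(r.x[:2],np.degrees(r.x[2]),r.fun.round(1)); print(X(r.x,(90,30,0)))
im=p['image'][:,:,::-1].copy()
for loop,col in (([(-40,-30,0),(210,-30,0),(210,100,0),(-40,100,0)],(0,255,0)),([(0,0,50),(40,0,50),(40,-12,50),(0,-12,50)],(0,255,255)),([(140,0,50),(180,0,50),(180,-12,50),(140,-12,50)],(0,255,255)),([(0,5,50),(0,55,50),(-12,55,50),(-12,5,50)],(255,0,255))):
    cv2.polylines(im,[np.array([proj(p,X(r.x,j))*16 for j in loop]).astype(int)],True,col,1,cv2.LINE_AA,4)
cv2.imwrite('pics/w3.png',cv2.resize(im[0:300,230:430],None,fx=2,fy=2))
E
python3 -m handwheel '[[1,0,0,4,0,0,0],[1,0,0,4,0,0,0],[1,0,0,4,0,0,0],[1,0,0,4,0,0,0],[1,0,0,4,0,0,0],[1,0,0,3.8,0,0,0],[1,0,0,1,0,0,0],[1,0,0,1,0,0,0],[1,0,0,0,0,0,0]]'
```

```text
[ 445.64067934 -159.49232463] 1.9742144994083473 [ 0.5 -1.   0.   0.5 -0.7  1. ]
[np.float64(534.5537664576835), np.float64(-126.40965637913602), 12]
time: 4.35
tool_pos: [559.6, -103.1, 39.6]
tcp_rot: [180.0, -0.1, -171.5]
ft_force: [-0.2, 0.2, 0.1]
finger_gap: 85.6
grip_force: 0.0
```

View pics/w3.png

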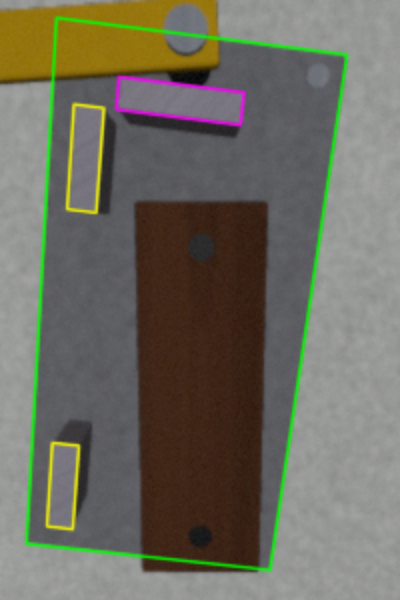

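The overlay now fits the bed and fences: corner (445.6,-159.5), yaw 2.0°. Next I grip the brown board.

```bash
python3 -m handwheel '[[1,0,0,0.8,0,0,0],[0,0,0,0,0,0,0],[0,0,0,0,0,0,0],[0,0,0,0,0,0,0],[0,0,0,0,0,0,0],[0,0,0,0,0,0,0],[0,0,0,0,0,0,0]]' 30; python3 - <<'E'
from h import *
print(sense()['finger_gap'], go(538,-123,34,-178))
E
```

```text
time: 4.93
tool_pos: [561.4, -103.9, 34.3]
tcp_rot: [-179.9, 0.2, -171.5]
ft_force: [-0.9, -0.1, 6.5]
finger_gap: 58.8
grip_force: 33.4
58.77968239325724 turn 0.113 rad, then cm x 2.41 y -1.83 z 0.03
```

```bash
python3 -m handwheel '[[0,0,0,-0.3,0,0,0],[0,0,0,0,0,0,0.057],[0,0,0,0,0,0,0.056],[0,0.8,-0.6,0,0,0,0],[0,0.8,-0.6,0,0,0,0],[0,0.8,-0.6,0,0,0,0],[0,0,0,0,0,0,0],[0,0,0,0,0,0,0]]'; python3 -c "
from h import *
for i in range(3):
  s=sense();p=snapshot('wrist');print(s['tool_pos'],s['ft_force'],s['finger_gap'])
for d in trace(p,'board_brown')[:1]: print(rect(p,d['pixels'],33))
save(p,'w4')"
```

```text
time: 5.6
tool_pos: [535.9, -123.0, 35.3]
tcp_rot: [180.0, -0.0, -178.0]
ft_force: [1.3, 0.4, -1.3]
finger_gap: 59.1
grip_force: 32.8
[ 535.89474071 -123.01360993   35.25724931] [ 1.31680344  0.40356362 -1.25726938] 59.058174228907646
[ 536.40025011 -122.75784604   35.40267851] [ 0.17244946 -0.29837677 -1.55082557] 59.30352954184903
[ 536.68311373 -122.55180027   35.44078122] [-0.49130522 -0.58031224 -1.11142812] 59.198974524697775
[ 516.3 -122.9  135.7   59.1    2.1]
```

View pics/w4.png

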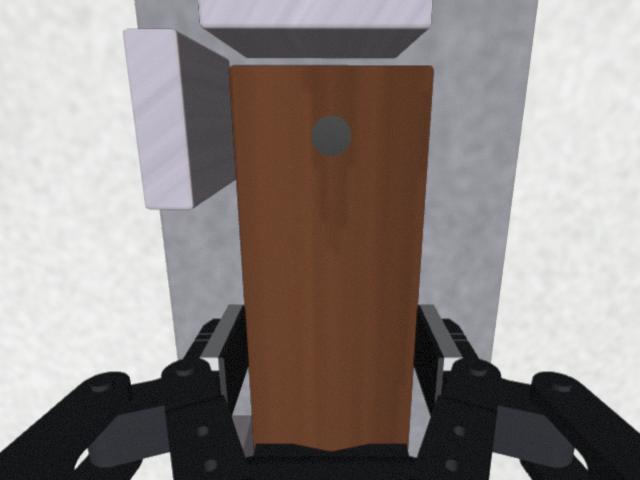

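The board is held square: its edge at column 233 is next to the fence block, and a gap of about 3 mm remains below the stop's foot (row 58). I'll ease it in along both directions.

```bash
python3 -m handwheel '[[0,0,0,0.1,0,0,0],[0,0,-0.1,0,0,0,0],[0,0,-0.1,0,0,0,0],[0,0,-0.1,0,0,0,0],[0,0,0,0,0,0,0]]';python3 -m handwheel '[[0,0.1,0,0,0,0,0],[0,0.1,0,0,0,0,0],[0,0.1,0,0,0,0,0],[0,0,0,0,0,0,0]]'
```

```text
time: 6.22
tool_pos: [537.0, -125.5, 34.4]
tcp_rot: [-180.0, 0.0, -178.0]
ft_force: [0.2, 1.0, 0.4]
finger_gap: 59.1
grip_force: 33.0
time: 6.55
tool_pos: [533.7, -125.6, 34.4]
tcp_rot: [-180.0, 0.0, -178.0]
ft_force: [-0.5, 0.1, 0.8]
finger_gap: 59.1
grip_force: 33.0
```

```bash
python3 -m handwheel '[[0,0,-0.1,0,0,0,0],[0,0,0,0,0,0,0]]';python3 -m handwheel '[[0,0,-0.1,0,0,0,0],[0,0,0,0,0,0,0]]';python3 -m handwheel '[[0,0.1,0,0,0,0,0],[0,0,0,0,0,0,0]]';python3 -m handwheel '[[0,0.1,0,0,0,0,0],[0,0,0,0,0,0,0]]'
```

```text
time: 6.72
tool_pos: [533.8, -126.2, 34.4]
tcp_rot: [180.0, 0.0, -178.0]
ft_force: [0.3, 2.9, 2.2]
finger_gap: 59.1
grip_force: 33.2
time: 6.88
tool_pos: [533.8, -126.3, 34.4]
tcp_rot: [179.9, -0.0, -178.0]
ft_force: [0.1, 7.8, 3.8]
finger_gap: 58.9
grip_force: 33.5
time: 7.05
tool_pos: [533.5, -126.3, 34.5]
tcp_rot: [179.9, 0.1, -178.0]
ft_force: [4.1, 7.6, 1.0]
finger_gap: 58.9
grip_force: 33.1
time: 7.22
tool_pos: [532.9, -126.3, 34.5]
tcp_rot: [179.9, 0.1, -178.0]
ft_force: [5.9, 7.5, -1.4]
finger_gap: 58.9
grip_force: 33.7
```

```bash
python3 -m handwheel '[[0,0.1,0,0,0,0,0],[0,0,-0.05,0,0,0,0],[0,0,0,0,0,0,0]]';python3 -m handwheel '[[0.3,0,0,0,0,0,0],[0.6,0,0,0,0,0,0],[1,0,0,0,0,0,0],[1,0,0,0,0,0,0],[1,0,0,0,0,0,0],[1,0,0,0,0,0,0],[1,0,0,-2,0,0,0],[1,0,0,-4,0,0,0],[1,0,0,-4,0,0,0],[1,0,0,-4,0,0,0],[1,0,0,-4,0,0,0],[1,0,0,0,0,0,0]]'
python3 - <<'E'
from h import *
p=snapshot('wrist'); save(p,'w5')
print(rect(p,trace(p,'board_brown')[0]['pixels'],30))
c,s=np.cos(np.radians(1.97)),np.sin(np.radians(1.97))
im=p['image'][:,:,::-1].copy()
q=[proj(p,[445.6+c*a-s*b,-159.5+s*a+c*b,30])*16 for a,b in((0,0),(180,0),(180,60),(0,60))]
cv2.polylines(im,[np.array(q).astype(int)],True,(0,255,0),1,cv2.LINE_AA,4)
cv2.imwrite('pics/w5.png',im)
print(go(518,301,120,169.3))
E
```

```text
time: 7.47
tool_pos: [532.9, -126.4, 34.7]
tcp_rot: [179.9, 0.2, -178.0]
ft_force: [10.6, 11.2, -3.2]
finger_gap: 59.3
grip_force: 34.0
time: 8.47
tool_pos: [535.0, -129.7, 224.6]
tcp_rot: [-179.7, 0.8, -178.0]
ft_force: [0.5, -0.4, 1.2]
finger_gap: 85.5
grip_force: 0.0
[ 534.4 -126.7  179.1   60.5    1.8]
turn 0.222 rad, then cm x 9.39 y 41.96 z 9.73
```

View pics/w5.png

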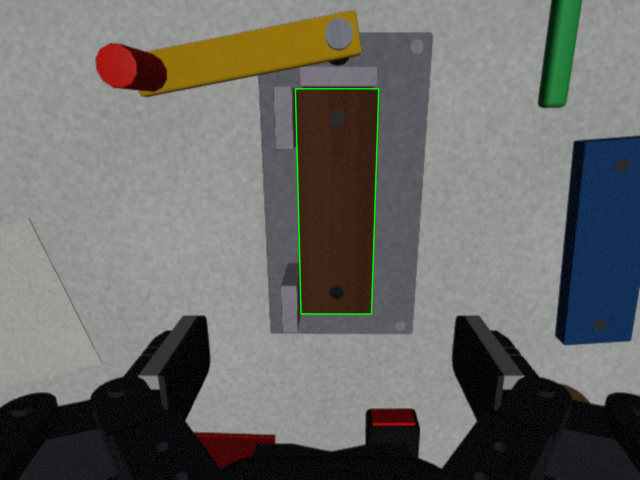

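The brown board coincides with the expected outline (296-378, 88-314) and is flush at both fences. On to the ply board.

```bash
python3 -m handwheel '[[1,0,0,0,0,0,0.111],[1,0,0,0,0,0,0.111],[1,0.94,4,0,0,0,0],[1,0.94,4,0,0,0,0],[1,0.94,4,0,0,0,0],[1,0.94,4,0,0,0,0],[1,0.94,4,0,0,0,0],[1,0.94,4,0,0,0,0],[1,0.94,4,0,0,0,0],[1,0.94,4,0,0,0,0],[1,0.94,4,0,0,0,0],[1,0.94,4,0,0,0,0]]'
python3 -m handwheel '[[1,0,2,0,0,0,0],[1,0,0,0,0,0,0],[1,0,0,0,0,0,0]]'
python3 - <<'E'
from h import *
p=snapshot('wrist')
for d in trace(p,'board_ply')[:2]: r=rect(p,d['pixels'],18);print(r,p['image'][d['pixels']].mean(0))
for d in trace(p,'board_blue')[:2]: print(rect(p,d['pixels'],18),d['conf'])
print(sense()['tool_pos'],go(518,301,24,169.3))
E
```

```text
time: 9.57
tool_pos: [511.3, 283.9, 212.0]
tcp_rot: [-179.9, -0.1, 169.3]
ft_force: [0.8, -0.5, -0.4]
finger_gap: 84.9
grip_force: 0.0
time: 9.82
tool_pos: [515.3, 302.6, 211.9]
tcp_rot: [-179.9, -0.2, 169.4]
ft_force: [0.4, -0.6, -0.1]
finger_gap: 85.6
grip_force: 0.0
[477.7 472.9 179.9  66.4 -27.2] [ 17.25291758 101.47223742  99.53450948]
[518.3 302.  180.6  60.7 -11.9] [115.02178879  94.79745797  69.87465589]
[547.1 106.3 152.7  70.2   6.2] 0.63
[516.21499929 300.68017628 213.14840153] turn -0.001 rad, then cm x -0.17 y 0.06 z 18.91
```

```bash
python3 -m handwheel '[[1,-0.2,0.1,4,0,0,0.02],[1,0,0,4,0,0,0],[1,0,0,4,0,0,0],[1,0,0,4,0,0,0],[1,0,0,1.5,0,0,0],[1,0,0,1.3,0,0,0],[1,0,0,0,0,0,0]]'
python3 -m handwheel '[[0,0,0,0,0,0,0],[0,0,0,0,0,0,0],[0,0,0,0,0,0,0],[0,0,0,0,0,0,0],[0,0,0,0,0,0,0],[0,0,0,-0.5,0,0,0],[0,0,0,-2.5,0,0,0],[0,0,0,-3,0,0,0],[0,0,0,-3,0,0,0],[0,0,0,-3,0,0,0],[0,0,0,0,0,0,0]]' 40
python3 - <<'E'
from h import *
print(sense()['tool_pos'],go(540,-121,120,-178))
p=snapshot('wrist');save(p,'w6')
E
```

```text
time: 10.55
tool_pos: [516.9, 300.5, 23.1]
tcp_rot: [-179.8, -0.2, 168.1]
ft_force: [-0.1, -0.0, -0.6]
finger_gap: 85.7
grip_force: 0.0
time: 11.47
tool_pos: [523.0, 304.9, 156.2]
tcp_rot: [179.5, 0.6, 168.2]
ft_force: [1.7, 0.6, 0.2]
finger_gap: 56.4
grip_force: 43.0
[522.97020548 304.90185139 156.16160205] turn -0.242 rad, then cm x -0.22 y -42.62 z 3.62
```

View pics/w6.png

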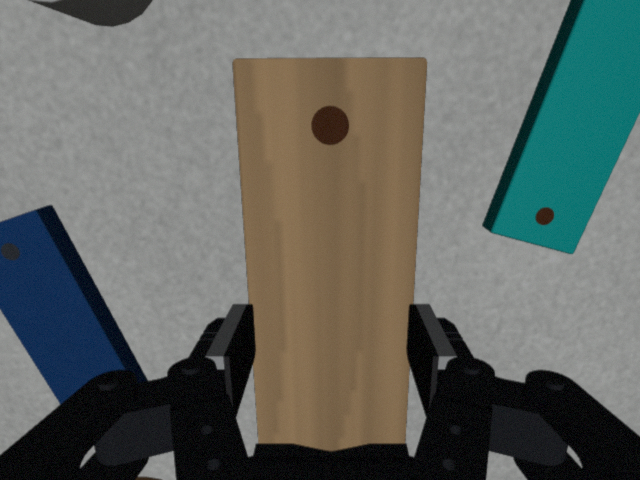

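The ply is gripped square at mid-length (233-427 at its front edge). I carry it to the jig.

```bash
python3 -m handwheel '[[0,0,0,0,0,0,-0.081],[0,0,0,0,0,0,-0.081],[0,0,0,0,0,0,-0.08],[0,0,-2.6,0,0,0,0],[0,0,-4,0,0,0,0],[0,0,-4,0,0,0,0],[0,0,-4,0,0,0,0],[0,0,-4,0,0,0,0],[0,0,-4,0,0,0,0],[0,0,-4,0,0,0,0],[0,0,-4,0,0,0,0],[0,0,-4,0,0,0,0]]'
python3 -m handwheel '[[0,0,-4,0,0,0,0],[0,0,-3,0,0,0,0],[0,0,-1,0,0,0,0],[0,0,0,0,0,0,0],[0,0,0,2,0,0,0],[0,0,0,2,0,0,0],[0,0,0,0,0,0,0],[0,0,0,0,0,0,0]]'
python3 - <<'E'
from h import *
print(sense()['tool_pos'],go(538,-123,60,-178))
p=snapshot('wrist');save(p,'w7'); print(rect(p,trace(p,'board_ply')[0]['pixels'],118))
E
```

```text
time: 12.52
tool_pos: [530.2, -44.8, 146.1]
tcp_rot: [180.0, 0.0, -178.0]
ft_force: [0.3, -0.5, -1.2]
finger_gap: 56.5
grip_force: 42.8
time: 13.18
tool_pos: [532.3, -121.3, 104.9]
tcp_rot: [179.9, -0.2, -177.9]
ft_force: [-0.7, 0.0, -0.1]
finger_gap: 56.3
grip_force: 43.1
[ 532.28233896 -121.33581049  104.88901468] turn 0.001 rad, then cm x -0.57 y -0.19 z 4.49
[ 504.4 -122.   120.9   49.5    2.2]
```

```bash
python3 -m handwheel '[[0,-0.6,-0.15,0,0,0,0],[0,0,0,2,0,0,0],[0,0,0,2,0,0,0],[0,0,0,0.3,0,0,0],[0,0,0,0,0,0,0]]'
python3 -m handwheel '[[0,0,0,0.3,0,0,0],[0,0,0,0,0,0,0]]'; python3 -m handwheel '[[0,0,0,0.2,0,0,0],[0,0,0,0,0,0,0]]'; python3 -m handwheel '[[0,0,0,0.1,0,0,0],[0,0,0,0,0,0,0]]'
```

```text
time: 13.7
tool_pos: [539.1, -123.9, 62.6]
tcp_rot: [180.0, -0.1, -178.0]
ft_force: [-0.7, -0.1, -1.6]
finger_gap: 56.0
grip_force: 44.1
time: 13.87
tool_pos: [540.6, -124.6, 61.4]
tcp_rot: [-180.0, 0.1, -178.0]
ft_force: [-0.3, 0.2, -1.2]
finger_gap: 56.4
grip_force: 44.1
time: 14.03
tool_pos: [540.9, -124.6, 59.8]
tcp_rot: [-180.0, 0.1, -178.0]
ft_force: [1.2, 0.6, 3.6]
finger_gap: 56.4
grip_force: 46.8
time: 14.2
tool_pos: [540.9, -124.7, 59.6]
tcp_rot: [-180.0, 0.1, -178.0]
ft_force: [-4.2, 2.0, 12.3]
finger_gap: 56.5
grip_force: 50.4
```

The ply hangs about 7 mm lower in the pads than the brown did: its front edge is 194 px wide against 203. It is level, so contact at z 59.8 means it lies flat on the brown board. I'll unload slightly, then seat it against the fences.

```bash
python3 -m handwheel '[[0,0,0,-0.1,0,0,0],[0,0,-0.1,0,0,0,0],[0,0,0,0,0,0,0]]'; python3 -m handwheel '[[0,0,-0.1,0,0,0,0],[0,0,0,0,0,0,0]]'; python3 -m handwheel '[[0,0,-0.1,0,0,0,0],[0,0,0,0,0,0,0]]'; python3 -m handwheel '[[0,0.2,0,0,0,0,0],[0,0.2,0,0,0,0,0],[0,0.1,0,0,0,0,0],[0,0,0,0,0,0,0]]'
```

```text
time: 14.45
tool_pos: [540.7, -124.9, 59.7]
tcp_rot: [180.0, 0.1, -178.0]
ft_force: [-0.7, 4.5, 7.4]
finger_gap: 56.0
grip_force: 48.5
time: 14.62
tool_pos: [540.8, -125.6, 59.7]
tcp_rot: [179.9, 0.1, -178.0]
ft_force: [-0.9, 5.9, 8.1]
finger_gap: 56.4
grip_force: 48.8
time: 14.78
tool_pos: [540.9, -126.0, 59.6]
tcp_rot: [179.9, 0.1, -178.0]
ft_force: [-0.2, 9.7, 8.8]
finger_gap: 56.2
grip_force: 48.9
time: 15.12
tool_pos: [537.1, -126.4, 59.8]
tcp_rot: [179.9, 0.3, -178.0]
ft_force: [6.0, 8.1, 3.2]
finger_gap: 56.3
grip_force: 46.2
```

```bash
python3 -m handwheel '[[0,0.1,0,0,0,0,0],[0,0.1,0,0,0,0,0],[0,0,0,0,0,0,0]]'; python3 -m handwheel '[[0,0.1,0,0,0,0,0],[0,0,0,0,0,0,0]]'; python3 -m handwheel '[[0,0.1,0,0,0,0,0],[0,0,0,0,0,0,0]]'
```

```text
time: 15.37
tool_pos: [535.6, -126.4, 59.8]
tcp_rot: [179.9, 0.4, -178.0]
ft_force: [9.2, 7.8, 0.3]
finger_gap: 56.3
grip_force: 45.1
time: 15.53
tool_pos: [535.4, -126.4, 59.9]
tcp_rot: [179.9, 0.5, -178.0]
ft_force: [13.8, 8.2, -3.0]
finger_gap: 56.4
grip_force: 43.3
time: 15.7
tool_pos: [535.3, -126.4, 60.2]
tcp_rot: [179.9, 0.6, -178.0]
ft_force: [17.0, 8.8, -5.5]
finger_gap: 56.0
grip_force: 43.3
```

```bash
python3 -c "
from h import *
p=snapshot('top');print(rect(p,trace(p,'board_ply')[0]['pixels'],48)); 
for q in('board_ply_center','board_brown_center'):print(place_of(p,q)[:2])
print(sense()['tool_pos'],sense()['ft_force'],sense()['wrist_torque'])"
```

```text
[ 475.7 -127.2   62.3   59.5    0.9]
[{'location': [475.7, 473.8, 6.8], 'conf': 0.88}, {'location': [533.9, -124.4, 42.1], 'conf': 0.72}]
[]
[ 535.2845395  -126.41284302   60.18931992] [16.71970377  7.90883225 -4.54670571] [ 1.57960613 -2.91869179 -0.24098764]
```

```bash
python3 -m handwheel '[[0,-0.1,0,0.1,0,0,0],[0,0,0,0,0,0,0],[0.3,0,0,0,0,0,0],[0.6,0,0,0,0,0,0],[1,0,0,0,0,0,0],[1,0,0,0,0,0,0],[1,0,0,0,0,0,0],[1,0,0,0,0,0,0],[1,0,0,-3,0,0,0],[1,0,0,-4,0,0,0],[1,0,0,-4,0,0,0],[1,0,0,-4,0,0,0]]'
python3 -m handwheel '[[1,0,0,-2,0,0,0],[1,0,0,0,0,0,0],[1,0,0,0,0,0,0]]'
cat >> h.py <<'E'
def check(p,name,z):
    m=trace(p,name)[0]['pixels']; r=rect(p,m,z)
    a=np.radians(1.97); c,s=np.cos(a),np.sin(a); d=r[:2]-[445.6,-159.5]
    return r,'jig',np.round([c*d[0]+s*d[1]-90,-s*d[0]+c*d[1]-30,r[4]-1.97],1)
E
python3 - <<'E'
from h import *
p=snapshot('wrist'); save(p,'w8'); print(check(p,'board_ply',48))
print(p['shot'] if 'shot' in p else '')
im=p['image'][:,:,::-1].copy()
c,s=np.cos(np.radians(1.97)),np.sin(np.radians(1.97))
q=[proj(p,[445.6+c*a-s*b,-159.5+s*a+c*b,48])*16 for a,b in((0,0),(180,0),(180,60),(0,60))]
cv2.polylines(im,[np.array(q).astype(int)],True,(0,255,0),1,cv2.LINE_AA,4); cv2.imwrite('pics/w8.png',im)
print(np.array(q)/16, sense()['tool_pos'])
print(go(563,103,200,-173.3))
E
```

```text
time: 16.9
tool_pos: [531.0, -127.6, 208.4]
tcp_rot: [180.0, -0.1, -178.0]
ft_force: [0.7, -0.4, 0.4]
finger_gap: 85.2
grip_force: 0.0
time: 17.15
tool_pos: [532.7, -128.1, 229.1]
tcp_rot: [-179.9, 0.2, -178.0]
ft_force: [-0.3, -0.2, -0.9]
finger_gap: 85.3
grip_force: 0.0
(array([ 534.4, -126.7,  179.6,   60.5,    1.8]), 'jig', array([-0.1, -0.3, -0.2]))
15
[[290.08741976  93.82618394]
 [296.46391579 326.27527758]
 [369.51720385 326.35120865]
 [376.53712333  93.77692994]] [ 531.02158556 -127.47430168  225.75434006]
turn -0.082 rad, then cm x -5.86 y 22.52 z 2.58
```

View pics/w8.png

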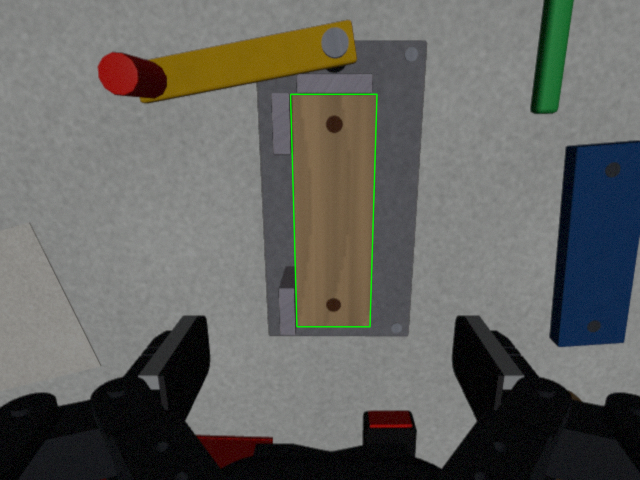

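The ply coincides with its outline and is flush. Now the blue board.

```bash
python3 -m handwheel '[[1,0,0,0,0,0,-0.082],[1,-1,3.75,0,0,0,0],[1,-1,3.75,0,0,0,0],[1,-1,3.75,0,0,0,0],[1,-1,3.75,0,0,0,0],[1,-1,3.75,0,0,0,0],[1,-0.9,3.75,0,0,0,0],[1,0,0,0,0,0,0],[1,0,0,0,0,0,0]]'
python3 - <<'E'
from h import *
p=snapshot('wrist'); r=rect(p,trace(p,'board_blue')[0]['pixels'],18); print(r)
print(sense()['tool_pos'],go(r[0],r[1],22,r[4]-180))
E
```

```text
time: 18.0
tool_pos: [562.7, 104.8, 224.6]
tcp_rot: [180.0, -0.3, -173.1]
ft_force: [-0.6, -0.5, -0.8]
finger_gap: 85.3
grip_force: 0.0
[561.6 103.4 180.7  61.4   6.4]
[563.13793289 102.40255838 225.31544694] turn 0.006 rad, then cm x 0.14 y 0.12 z 20.33
```

```bash
python3 -m handwheel '[[1,0,0.1,4,0,0,0],[1,0,0,4,0,0,0],[1,0,0,4,0,0,0],[1,0,0,4,0,0,0],[1,0,0,2.5,0,0,0],[1,0,0,1.8,0,0,0],[1,0,0,0,0,0,0]]'
python3 -m handwheel '[[0,0,0,0,0,0,0],[0,0,0,0,0,0,0],[0,0,0,0,0,0,0],[0,0,0,0,0,0,0],[0,0,0,0,0,0,0],[0,0,0,0,0,0,0]]' 40
python3 -m handwheel '[[0,0,0,-0.5,0,0,0],[0,0,0,-2.5,0,0,0],[0,0,0,-3,0,0,0],[0,0,0,-3,0,0,0],[0,0,0,-3,0,0,0],[0,0,0,0,0,0,0],[0,0,0,0,0,0,0]]' 
python3 - <<'E'
from h import *
p=snapshot('wrist');m=trace(p,'board_blue')[0]['pixels']
for r in (80,120,200,300): c=np.where(m[r])[0]; print(r,(c.min(),c.max()) if len(c) else '')
print(np.where(m.any(1))[0][0],go(538.5,-122.5,90,-178))
E
```

```text
time: 18.68
tool_pos: [559.3, 101.5, 18.4]
tcp_rot: [-180.0, -0.6, -173.4]
ft_force: [-1.0, -0.9, -1.2]
finger_gap: 85.0
grip_force: 0.0
time: 19.18
tool_pos: [565.8, 103.6, 26.6]
tcp_rot: [-180.0, 0.2, -173.3]
ft_force: [-1.6, -1.6, 6.7]
finger_gap: 58.1
grip_force: 44.0
time: 19.77
tool_pos: [565.8, 104.1, 147.5]
tcp_rot: [-180.0, 0.3, -173.3]
ft_force: [-0.5, 0.2, -2.6]
finger_gap: 58.3
grip_force: 43.8
80 (np.int64(233), np.int64(430))
120 (np.int64(235), np.int64(427))
200 (np.int64(241), np.int64(421))
300 (np.int64(247), np.int64(415))
49 turn 0.082 rad, then cm x 3.27 y -22.53 z 5.36
```

```bash
python3 -m handwheel '[[0,0,0,0,0,0,0.082],[0,0.45,-3.75,0,0,0,0],[0,0.45,-3.75,0,0,0,0],[0,0.45,-3.75,0,0,0,0],[0,0.45,-3.75,0,0,0,0],[0,0.45,-3.75,0,0,0,0],[0,0.45,-3.75,0,0,0,0],[0,0,0,0,0,0,0],[0,0,0,2.5,0,0,0],[0,0,0,2.5,0,0,0],[0,0,0,0,0,0,0],[0,0,0,0,0,0,0]]'
python3 - <<'E'
from h import *
print(go(544,-123,82,-178),sense()['tool_pos'])
p=snapshot('wrist');m=trace(p,'board_blue')[0]['pixels']
print(np.where(m.any(1))[0][0],sense()['tool_pos'])
E
```

```text
time: 20.87
tool_pos: [542.2, -121.0, 91.2]
tcp_rot: [179.9, -0.4, -178.0]
ft_force: [0.0, -0.1, -1.0]
finger_gap: 58.4
grip_force: 43.9
turn 0.000 rad, then cm x -0.18 y -0.20 z 0.92 [ 542.17417769 -121.03392574   91.15819306]
49 [ 544.94052828 -121.73631134   94.62582388]
```

```bash
python3 -m handwheel '[[0,0,-0.1,0.9,0,0,0],[0,0,0,0.8,0,0,0],[0,0,0,0,0,0,0],[0,0,0,0,0,0,0]]'; python3 -m handwheel '[[0,0,0,0.2,0,0,0],[0,0,0,0,0,0,0]]'; python3 -m handwheel '[[0,0,0,0.2,0,0,0],[0,0,0,0,0,0,0]]'
```

```text
time: 21.3
tool_pos: [544.4, -122.8, 76.7]
tcp_rot: [180.0, -0.1, -178.0]
ft_force: [-0.2, -0.4, -0.9]
finger_gap: 58.1
grip_force: 43.9
time: 21.47
tool_pos: [545.0, -123.0, 75.3]
tcp_rot: [-180.0, 0.0, -178.0]
ft_force: [0.1, -0.4, -1.0]
finger_gap: 57.8
grip_force: 43.9
time: 21.63
tool_pos: [545.4, -123.2, 74.6]
tcp_rot: [-180.0, 0.0, -178.0]
ft_force: [-3.6, 1.2, 7.6]
finger_gap: 58.1
grip_force: 45.0
```

Contact at z 74.6, as expected. Now seat it.

```bash
python3 -m handwheel '[[0,0,-0.1,-0.05,0,0,0],[0,0,-0.1,0,0,0,0],[0,0,0,0,0,0,0]]'; python3 -m handwheel '[[0,0,-0.1,0,0,0,0],[0,0,0,0,0,0,0]]';  python3 -m handwheel '[[0,0,-0.1,0,0,0,0],[0,0,0,0,0,0,0]]'; python3 -m handwheel '[[0,0.2,0,0,0,0,0],[0,0.2,0,0,0,0,0],[0,0,0,0,0,0,0]]';python3 -m handwheel '[[0,0.1,0,0,0,0,0],[0,0.1,0,0,0,0,0],[0,0,0,0,0,0,0]]'
```

```text
time: 21.88
tool_pos: [545.6, -124.9, 74.6]
tcp_rot: [180.0, 0.1, -178.0]
ft_force: [-2.3, 4.7, 6.3]
finger_gap: 57.8
grip_force: 44.8
time: 22.05
tool_pos: [545.7, -125.8, 74.6]
tcp_rot: [180.0, 0.1, -178.0]
ft_force: [-1.5, 4.7, 6.0]
finger_gap: 57.8
grip_force: 44.8
time: 22.22
tool_pos: [545.7, -126.0, 74.6]
tcp_rot: [179.9, 0.1, -178.0]
ft_force: [-1.7, 8.6, 7.1]
finger_gap: 57.8
grip_force: 44.9
time: 22.47
tool_pos: [542.8, -126.1, 74.7]
tcp_rot: [179.9, 0.2, -178.0]
ft_force: [4.8, 7.9, 1.7]
finger_gap: 58.1
grip_force: 44.3
time: 22.72
tool_pos: [540.9, -126.1, 74.7]
tcp_rot: [179.9, 0.2, -178.0]
ft_force: [5.4, 8.0, 0.7]
finger_gap: 58.4
grip_force: 44.2
```

```bash
python3 -m handwheel '[[0,0.1,0,0,0,0,0],[0,0.1,0,0,0,0,0],[0,0,0,0,0,0,0]]';python3 -m handwheel '[[0,0.1,0,0,0,0,0],[0,0.1,0,0,0,0,0],[0,0,0,0,0,0,0]]'
```

```text
time: 22.97
tool_pos: [539.0, -126.2, 74.7]
tcp_rot: [179.9, 0.2, -178.0]
ft_force: [6.2, 8.1, 1.2]
finger_gap: 58.3
grip_force: 44.2
time: 23.22
tool_pos: [537.5, -126.3, 74.7]
tcp_rot: [179.9, 0.3, -178.0]
ft_force: [9.5, 7.6, -2.0]
finger_gap: 58.2
grip_force: 44.1
```

```bash
python3 -m handwheel '[[0,0.1,0,0,0,0,0],[0,0,0,0,0,0,0]]';python3 -m handwheel '[[0,0.1,0,0,0,0,0],[0,0,0,0,0,0,0]]'; python3 -m handwheel '[[0,-0.1,0,0.1,0,0,0],[0,0,0,0,0,0,0],[0.3,0,0,0,0,0,0],[0.6,0,0,0,0,0,0],[1,0,0,0,0,0,0],[1,0,0,0,0,0,0],[1,0,0,0,0,0,0],[1,0,0,0,0,0,0],[1,0,0,-3,0,0,0],[1,0,0,-4,0,0,0],[1,0,0,-4,0,0,0],[1,0,0,-4,0,0,0]]'
python3 -m handwheel '[[-1,0,0,0,0,0,0],[-1,0,0,0,0,0,0],[-1,0,0,0,0,0,0]]'
python3 - <<'E'
from h import *
p=snapshot('wrist'); save(p,'w9'); print(check(p,'board_blue',66))
print([d['location'] for d in place_of(p,'holddown_knob')][:1],sense()['tool_pos'],sense()['tcp_rot'])
p=snapshot('top'); print(check(p,'board_blue',66)); print([d['location'] for d in place_of(p,'holddown_knob')][:1])
E
```

```text
time: 23.38
tool_pos: [537.4, -126.2, 74.8]
tcp_rot: [179.9, 0.4, -178.0]
ft_force: [15.0, 8.9, -4.9]
finger_gap: 58.0
grip_force: 44.4
time: 23.55
tool_pos: [537.3, -126.3, 75.1]
tcp_rot: [180.0, 0.5, -178.0]
ft_force: [18.2, 9.0, -7.3]
finger_gap: 57.9
grip_force: 44.5
time: 24.55
tool_pos: [533.3, -127.5, 224.0]
tcp_rot: [180.0, -0.1, -178.0]
ft_force: [0.3, 0.1, -0.2]
finger_gap: 85.0
grip_force: 0.0
time: 24.8
tool_pos: [534.0, -127.6, 222.6]
tcp_rot: [-180.0, 0.0, -178.0]
ft_force: [-0.7, -0.4, -1.4]
finger_gap: 52.1
grip_force: 0.0
(array([ 534.1, -126.2,  179.6,   60.7,    1.5]), 'jig', array([-0.4,  0.2, -0.5]))
[[439.2, -238.1, 101.7]] [ 532.98613817 -127.18506517  220.65690042] [ 179.9307997    -0.19191559 -177.99399001]
(array([ 481.3, -128.4,   72.8,   58.8,    0.7]), 'jig', array([-53.3,  -0.1,  -1.3]))
[]
```

The blue board measures 0.2 mm off and -0.5° (the others gave -0.3 mm, -0.2°). To be sure, I'll nudge its open side with the closed fingers.

```bash
python3 -m handwheel '[[-1,0,3,0,0,0,0],[-1,0,2.6,0,0,0,0],[-1,0,0,4,0,0,0],[-1,0,0,4,0,0,0],[-1,0,0,4,0,0,0],[-1,0,0,3,0,0,0],[-1,0,0,0,0,0,0],[-1,0,0,0,0,0,0]]'; python3 -m handwheel '[[-1,0,-0.3,0,0,0,0],[-1,0,-0.3,0,0,0,0],[-1,0,0,0,0,0,0]]'
```

```text
time: 25.77
tool_pos: [530.1, -71.0, 70.9]
tcp_rot: [179.9, -0.3, -178.0]
ft_force: [0.1, -0.2, 0.2]
finger_gap: 0.0
grip_force: 0.0
time: 26.02
tool_pos: [534.5, -78.6, 75.8]
tcp_rot: [-179.9, 0.3, -178.0]
ft_force: [0.9, 0.7, -0.4]
finger_gap: 0.1
grip_force: 0.0
```

```bash
python3 -m handwheel '[[-1,0,-0.2,0.3,0,0,0],[-1,0,-0.1,0,0,0,0],[-1,0,0,0,0,0,0]]'; python3 -m handwheel '[[-1,0,-0.15,0,0,0,0],[-1,0,0,0,0,0,0]]'; python3 -m handwheel '[[-1,0,-0.15,0,0,0,0],[-1,0,0,0,0,0,0]]'; python3 -m handwheel '[[-1,0,-0.15,0,0,0,0],[-1,0,0,0,0,0,0]]'; python3 -m handwheel '[[-1,0,-0.15,0,0,0,0],[-1,0,0,0,0,0,0]]'
```

```text
time: 26.27
tool_pos: [532.7, -80.8, 70.3]
tcp_rot: [-180.0, 0.0, -178.0]
ft_force: [-0.1, 0.3, -0.1]
finger_gap: -0.2
grip_force: 0.0
time: 26.43
tool_pos: [532.5, -82.2, 69.9]
tcp_rot: [-180.0, 0.0, -178.0]
ft_force: [0.2, 0.4, 0.4]
finger_gap: 0.0
grip_force: 0.0
time: 26.6
tool_pos: [532.5, -82.8, 69.8]
tcp_rot: [179.9, -0.0, -178.0]
ft_force: [-0.5, 3.5, 0.3]
finger_gap: 0.3
grip_force: 2.0
time: 26.77
tool_pos: [532.5, -83.0, 69.8]
tcp_rot: [179.8, -0.0, -178.0]
ft_force: [-0.7, 10.9, 2.6]
finger_gap: -0.2
grip_force: 5.4
time: 26.93
tool_pos: [532.5, -83.3, 69.7]
tcp_rot: [179.7, -0.0, -177.9]
ft_force: [-0.4, 17.8, 5.4]
finger_gap: 0.5
grip_force: 8.6
```

```bash
python3 -m handwheel '[[-1,0,1,0,0,0,0],[-1,0,1,0,0,0,0],[-1,0,0,-4,0,0,0],[-1,0,0,-4,0,0,0],[-1,0,0,-4,0,0,0],[-1,0,0,-3,0,0,0],[0.2,0,-2,0,0,0,0],[0.2,0,-3,0,0,0,0],[0.2,0,0,0,0,0,0],[0.2,0,0,0,0,0,0]]'
python3 - <<'E'
from h import *
p=snapshot('wrist'); print(check(p,'board_blue',66))
print([d['location'] for d in place_of(p,'holddown_knob')][:1])
m=trace(p,'holddown_knob'); print([(d['conf'],d['pixels'].sum()) for d in m][:2])
im=p['image'].astype(int); red=(im[:,:,0]>110)&(im[:,:,1]<60)&(im[:,:,2]<60); red[150:]=0
v,u=np.where(red); print(len(u),u.min(),u.max(),v.min(),v.max())
print('proj knob top', proj(p,[440.2,-243.2,122]),proj(p,[440.2,-243.2,80]))
print(go(440.2,-243.2,104,-178),sense()['tool_pos'])
E
```

```text
time: 27.77
tool_pos: [533.6, -117.4, 219.7]
tcp_rot: [-180.0, -0.0, -178.1]
ft_force: [0.2, -0.1, -0.4]
finger_gap: 48.1
grip_force: 0.0
(array([ 533.9, -126.6,  179.4,   60.5,    1.8]), 'jig', array([-0.6, -0.2, -0.2]))
[[441.3, -241.3, 101.4]]
[(0.7, np.int64(12126)), (0.62, np.int64(35080))]
1415 66 107 49 92
proj knob top [84.10425511 67.03019992] [124.22255998  74.93164886]
turn 0.001 rad, then cm x 9.77 y -12.43 z 11.54 [ 533.53487289 -115.61087594  219.36418262]
```

The blue board now reads the same as the others, and the predicted knob position matches the red blob (around 86,70). I'll grip the knob.

```bash
python3 -m handwheel '[[0.2,2,-2.5,0,0,0,0],[0.2,2,-2.5,0,0,0,0],[0.2,2,-2.5,0,0,0,0],[0.2,2,-2.5,0,0,0,0],[0.2,1.8,-2.4,0,0,0,0],[0.2,0,0,0,0,0,0],[0.2,0,0,4,0,0,0],[0.2,0,0,3,0,0,0],[0.2,0,0,2,0,0,0],[0.2,0,0,0,0,0,0],[0.2,0,0,0,0,0,0],[0.2,0,0,0,0,0,0]]'
python3 -c "
from h import *
print(go(440.2,-243.2,104,-178),sense()['ft_force'])"
```

```text
time: 28.97
tool_pos: [441.2, -243.8, 131.3]
tcp_rot: [-179.9, 0.1, -177.9]
ft_force: [0.3, -0.6, 0.4]
finger_gap: 51.1
grip_force: 0.0
turn 0.001 rad, then cm x 0.09 y 0.06 z 2.73 [ 0.25551195 -0.56211944  0.44370863]
```

```bash
python3 -m handwheel '[[0.2,0.1,0.05,1.2,0,0,0],[0.2,0,0,1.2,0,0,0],[0.2,0,0,0,0,0,0],[-0.7,0,0,0,0,0,0],[-0.7,0,0,0,0,0,0],[-0.7,0,0,0,0,0,0],[-0.7,0,0,0,0,0,0],[-0.7,0,0,0,0,0,0]]' 20
python3 - <<'E'
from h import *
s=sense(); print(s['tool_pos'],s['finger_gap'],s['ft_force'])
P=np.array([417.6,-130.4]); a0=np.radians(-90+11.35); yw=np.radians(-178)
X=np.array([np.cos(yw),np.sin(yw)]);Y=np.array([np.sin(yw),-np.cos(yw)])
pts=[P+115*np.array([np.cos(a),np.sin(a)]) for a in np.linspace(a0,np.radians(1.97),17)]
for a,b in zip(pts,pts[1:]): print(np.round([(b-a)@X/10,(b-a)@Y/10],2),b.round(0))
E
```

```text
time: 29.63
tool_pos: [439.1, -242.6, 106.1]
tcp_rot: [179.9, -0.0, -178.0]
ft_force: [-1.3, 5.5, 2.2]
finger_gap: 21.0
grip_force: 23.5
[ 439.11254548 -242.64289594  106.12648359] 21.04156518704279 [-1.26886456  5.54889785  2.18065877]
[-0.99  0.21] [ 450. -241.]
[-0.97  0.29] [ 460. -237.]
[-0.94  0.38] [ 469. -233.]
[-0.9   0.46] [ 478. -228.]
[-0.86  0.54] [ 486. -223.]
[-0.81  0.61] [ 494. -216.]
[-0.75  0.68] [ 501. -209.]
[-0.69  0.74] [ 508. -202.]
[-0.62  0.8 ] [ 514. -194.]
[-0.55  0.85] [ 519. -185.]
[-0.47  0.89] [ 523. -176.]
[-0.39  0.93] [ 527. -166.]
[-0.31  0.96] [ 530. -157.]
[-0.22  0.99] [ 531. -147.]
[-0.13  1.  ] [ 532. -137.]
[-0.04  1.01] [ 533. -126.]
```

The knob is held (gap 21). Now I swing it round the arc, half at a time.

```bash
python3 -m handwheel '[[-0.7,-1,0.2,0,0,0,0],[-0.7,-0.95,0.3,0,0,0,0],[-0.7,-0.95,0.4,0,0,0,0],[-0.7,-0.9,0.45,0,0,0,0],[-0.7,-0.85,0.55,0,0,0,0],[-0.7,-0.8,0.6,0,0,0,0],[-0.7,-0.75,0.7,0,0,0,0],[-0.7,-0.7,0.75,0,0,0,0],[-0.7,0,0,0,0,0,0]]'
python3 -c "
from h import *
print(sense()['ft_force'],go(508,-202,106,-178))"
```

```text
time: 30.38
tool_pos: [510.4, -202.3, 106.4]
tcp_rot: [-179.7, 0.4, -177.9]
ft_force: [12.0, -11.7, -11.3]
finger_gap: 21.5
grip_force: 22.9
[ 11.95924857 -11.722203   -11.27843231] turn 0.001 rad, then cm x 0.24 y 0.04 z 0.04
```

```bash
python3 -m handwheel '[[-0.7,0,0,0,0,0,0],[-0.7,0,0,0,0,0,0]]'; python3 -m handwheel '[[-0.7,-0.6,0.8,0,0,0,0],[-0.7,-0.55,0.85,0,0,0,0],[-0.7,-0.5,0.9,0,0,0,0],[-0.7,-0.4,0.9,0,0,0,0],[-0.7,0,0,0,0,0,0],[-0.7,0,0,0,0,0,0]]'
python3 -c "
from h import *
print(sense()['ft_force'],go(527,-166,106,-178))"
```

```text
time: 30.55
tool_pos: [509.9, -203.0, 106.4]
tcp_rot: [-179.8, 0.4, -178.0]
ft_force: [12.6, -11.1, -11.8]
finger_gap: 21.2
grip_force: 22.7
time: 31.05
tool_pos: [529.5, -166.5, 106.9]
tcp_rot: [-179.8, 0.4, -177.9]
ft_force: [12.2, -5.0, -6.9]
finger_gap: 21.4
grip_force: 22.6
[12.17809786 -4.98411371 -6.86785208] turn 0.001 rad, then cm x 0.24 y 0.06 z 0.09
```

```bash
python3 -m handwheel '[[-0.7,-0.5,0.95,0,0,0,0],[-0.7,-0.25,1,0,0,0,0],[-0.7,-0.15,1,0,0,0,0],[-0.7,0,0,0,0,0,0]]'; python3 -m handwheel '[[-0.7,-0.05,0.7,0,0,0,0],[-0.7,0,0,0,0,0,0]]'; python3 -m handwheel '[[-0.7,0,0.25,0,0,0,0],[-0.7,0,0,0,0,0,0]]';  python3 -m handwheel '[[-0.7,0,0.15,0,0,0,0],[-0.7,0,0,0,0,0,0]]'
```

```text
time: 31.38
tool_pos: [536.3, -135.2, 106.8]
tcp_rot: [-180.0, 0.3, -177.9]
ft_force: [5.8, -0.9, -1.2]
finger_gap: 21.3
grip_force: 23.0
time: 31.55
tool_pos: [536.3, -128.8, 106.9]
tcp_rot: [-179.9, 0.2, -177.9]
ft_force: [6.2, -0.9, -1.9]
finger_gap: 21.2
grip_force: 23.0
time: 31.72
tool_pos: [536.2, -126.9, 106.9]
tcp_rot: [-179.9, 0.2, -177.9]
ft_force: [5.1, -1.8, -1.0]
finger_gap: 21.3
grip_force: 23.1
time: 31.88
tool_pos: [536.0, -126.0, 106.9]
tcp_rot: [-179.9, 0.2, -178.0]
ft_force: [4.5, -4.8, -1.4]
finger_gap: 21.4
grip_force: 23.1
```

```bash
python3 -m handwheel '[[-0.7,0,0.15,0,0,0,0],[-0.7,0,0,0,0,0,0]]'; python3 -m handwheel '[[-0.7,0,0.15,0,0,0,0],[-0.7,0,0,0,0,0,0]]'; python3 -m handwheel '[[-0.5,0,0,0,0,0,0],[-0.3,0,0,0,0,0,0],[0,0,0,0,0,0,0],[0.2,0,0,0,0,0,0],[0.2,0,0,0,0,0,0],[0.2,0,0,0,0,0,0],[0.2,0,0,-2,0,0,0],[0.2,0,0,-4,0,0,0],[0.2,0,0,-4,0,0,0],[0.2,0,0,-4,0,0,0],[0.2,0,0,0,0,0,0]]'
python3 - <<'E'
from h import *
p=snapshot('wrist'); save(p,'w10')
print([d['location'] for d in place_of(p,'holddown_knob')][:1])
im=p['image'].astype(int)
a=np.radians(1.97); c,s=np.cos(a),np.sin(a)
o=p['image'][:,:,::-1].copy()
for z,L,col in((80,[(-27,42),(99,42),(99,18),(-27,18)],(0,255,0)),(66,[(0,0),(180,0),(180,60),(0,60)],(255,0,255))):
    cv2.polylines(o,[np.array([proj(p,[445.6+c*u-s*v,-159.5+s*u+c*v,z])*16 for u,v in L]).astype(int)],True,col,1,cv2.LINE_AA,4)
cv2.imwrite('pics/w10.png',o)
E
```

```text
time: 32.05
tool_pos: [536.0, -125.9, 106.9]
tcp_rot: [-179.8, 0.2, -178.0]
ft_force: [6.2, -11.1, -2.1]
finger_gap: 21.2
grip_force: 23.1
time: 32.22
tool_pos: [536.0, -125.7, 106.9]
tcp_rot: [-179.6, 0.3, -178.0]
ft_force: [5.5, -16.9, -5.2]
finger_gap: 21.3
grip_force: 23.3
time: 33.13
tool_pos: [537.8, -123.4, 256.0]
tcp_rot: [-179.7, 0.8, -178.0]
ft_force: [1.4, 0.1, 1.9]
finger_gap: 51.0
grip_force: 0.0
[[531.3, -123.8, 100.7]]
```

View pics/w10.png

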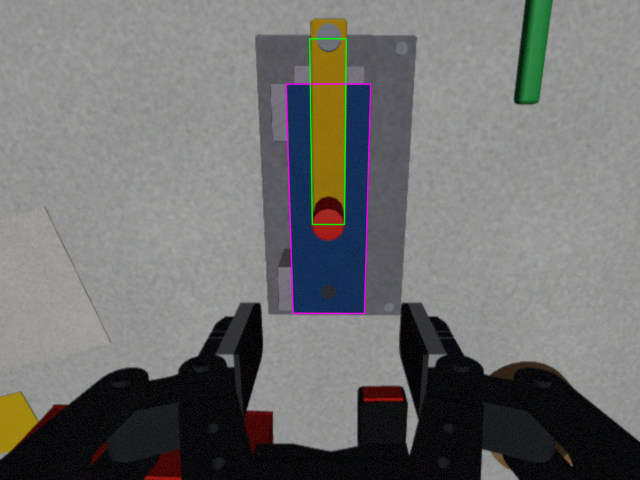

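The bar (green outline, 311-346) lies straight along the middle of the stack at its stop. The blue board fills its magenta outline (288-370, 84-313), flush at both fences, and the gripper is clear. I'm handing in.

```bash
python3 -c "
from bench import hand_in; print(hand_in())"
```

```text
the job is handed in; nothing more can be done
None
```

The job is handed in (no verdict was returned): brown, ply and blue are stacked flush against both fences in that order, the hold-down bar is at its stop over the stack, and the other things on the bench were not touched; it took about 33 s of the 72 s.

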